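# Pop the battery hatch on its push-push latch

## Task

Open the battery box, the one of the two grey boxes with the wide hatch in its top: press the ribbed pad on that hatch down as far as it goes with a fingertip, once, and let go so that the push-push latch releases and the hatch springs up. Stay clear of it and watch for two seconds to be sure that it stands fully open by itself. Leave the fuse box (narrow hatch) shut and alone, do not lift or shift either box, and do not disturb the small things lying about.

Things in the scene. Friction and masses are not known exactly. Their poses are not given: they have to be found in the camera images.
- battery_box: The box to open: its hatch is 86 mm wide, most of its top. Plain grey instrument box with black hatch in its top, 124 mm deep (x) x 112 mm wide (y) x 60 mm high, 0.95 kg, standing loose on the table. Origin: centre of its underside; x points to its back, y to its left, z up. The front, with two sockets, is its -x side.
- battery_box_pad (a point): Centre of the upper face of the ribbed finger pad (22 mm along x, 34 mm along y, standing 6 mm proud of the hatch) near the front edge of the 86 mm wide hatch; 66 mm above the table while the hatch is shut. It moves and turns with the hatch.
- battery_box_hinge (a point): Middle of the wide hatch's hinge line (along the box's y), 38 mm behind the box's centre, 58 mm above the table. The hatch, 86 mm wide, reaches 88 mm forward from here, the pad's centre 73 mm; open, its edge stands about 145 mm above the table.
- battery_box_hatch (a joint): Angle of the wide hatch (rad): 0 = shut and flush, latched; positive = open, stop at 1.35 (nearly upright); negative = pressed in, stop at -0.074 (pad 5.4 mm lower). A press on the pad takes about 2.5 N up to the stop. The latch trips beyond about -0.055; as the finger then rises, a spring swings the hatch to its open stop in about 1.5 s. Pressing an open hatch fully down latches it shut again.
- battery_box_pin (a joint): Sideways place (m, along the box's y) of the small follower pin inside the latch, hidden under the wide hatch and not to be touched: 0 while latched, about +0.006 once tripped, near 0 when the hatch is open; below -0.003 with the hatch nearly shut only while an opened hatch is being pressed shut again.
- fuse_box: The box to leave alone: its hatch is only 46 mm wide. Plain grey instrument box with black hatch in its top, 124 mm deep (x) x 112 mm wide (y) x 60 mm high, 0.95 kg, standing loose on the table. Origin: centre of its underside; x points to its back, y to its left, z up. The front, with two sockets, is its -x side.
- fuse_box_pad (a point): Centre of the upper face of the ribbed finger pad (22 mm along x, 34 mm along y, standing 6 mm proud of the hatch) near the front edge of the 46 mm wide hatch; 66 mm above the table while the hatch is shut. It moves and turns with the hatch. Not to be pressed.
- fuse_box_hatch (a joint): Angle of the fuse box's 46 mm wide hatch, of the same make as the other: 0 = shut, positive = open, negative = pressed in. It must stay shut.
- compass: Bystander: leave it where it is. Round pocket compass, 46 mm across, 14 mm high; origin at the centre of its underside.
- jumper_plug: Bystander: leave it where it is. Short two-pin jumper plug, 34 x 34 x 12 mm; origin at the centre of its underside.
- brass_mass: Bystander: leave it where it is. Slotted round mass, 26 mm across, 13 mm high; origin at the centre of its underside.
- core_bar: Bystander: leave it where it is. Dark laminated iron bar, 20 x 64 x 20 mm, lying flat; origin at the centre of its underside.

How it is judged:
By the outcome, as a careful person would: the job done as asked, in the order asked, and still so for the second after the job is handed in, with the robot touching nothing.
It also fails if it takes over 35 s, if anything falls off the work surface, if the arm or the gripper's body presses on something with over 40 N, if the wrist force passes 120 N, or if a joint passes its speed limit or range.

## Robot

A 7-joint arm with a two-finger parallel gripper is mounted at the origin on a cart in front of the work surface, level with it; the furniture and walls round the work are solid. World frame = base frame: x ahead of the robot, y to its left, z up, the work surface at z = 0. Lengths are in m, angles in rad, forces in N, time in s.
With the tool pointing down it reaches from about 0.4 to 0.85 m from the base axis. Payload 10.4 kg.
Tool frame: the origin (TCP) lies on the centre line of the jaws, within the pads' length; the fingertips stand 11 mm ahead of it and the grasp point (between the pads) lies 8 mm behind it; z points along the fingers, y is the line along which they close (so a half turn about z gives the same grasp; the last joint's range is limited). The gripper opens to 87 mm and grips with 3 to 60 N. Pads are 19 mm wide; open, the fingers measure 117 mm over their backs; the gripper's body (75 mm by 190 mm) begins 51 mm behind the grasp point.
Start: joints at [1.232, 0.332, -0.065, 1.46, 0.022, 1.35, -0.088], TCP at [0.194, -0.594, 0.234] pointing down, gripper open.
Joint ranges: [-2.6, 2.6], [-0.5, 2.12], [-1.47, 1.34], [0.16, 2.42], [-1.27, 4.41], [0.06, 2.06], [-2.6, 2.6]. Speed limits (rad/s): [2.22, 2.22, 2.79, 2.79, 3.14, 3.14, 3.14].

## Interface

Orientations are given as a unit quaternion [x, y, z, w].
In Python, from bench import r gives the robot as it stands.
- The arm moves only by the shell command python3 -m pendant 'ROWS' [OPENING] [FORCE]. ROWS is JSON, a list of rows, each a list of 4 numbers: the shift along the tool's x, y, z in m, then the turn about the tool's z in rad. A call has 1 to 8 rows; each row shifts and turns the commanded pose from where the row before left it, along the tool's axes as they then stand; what a row does not reach is not made up. A row lasts 1/12 s, in which the tool goes at most 41.7 mm and 7.16 degrees, less where a joint would pass 70% of its speed; a pose out of reach is approached as far as the arm can. A call with a gripper value outside its range is refused whole. OPENING is the opening, from 0 (shut) to 1 (fully open), set as the call begins (- or left out, the last holds). The fingers move at their own pace and stop on an object; FORCE is the grip in N (left out, the last holds). Time passes only in rows, so rows that do not move let the fingers close. It gives the time, the measured TCP pose, the force, the opening and the grip force at its end, in the units of the state.
- r.read_state(): the state, without advancing time (a new reading comes with each control period).
- r.camera(name): name is "scene" or "top"; returns a dict with "img" (420x560x3 uint8, red, green, blue), "camera_matrix" (3x3 intrinsics, pixels), "xyz" and "attitude" of the camera in the world. Camera axes: x right, y down, z forward; pixel columns grow to the right and rows downward; lengths in m; the calibration is good to about 2 mm. A picture is of the moment at which its call begins. There is no depth.
- r.close_job(): hands the job in; it is judged then, once.
Trained networks look in the newest picture that a camera, given by its name, has taken for a name from the list of things; names that differ only in an ending like _2 or _b are one class to them, and where a whole thing is asked for, a point or a joint stands for the part that bears it (a point fixed in the world has none). Each returns a list of dicts, best first, with "score" (0 to 1); they miss things now and then, are a little off and sometimes report something else, mostly with a low value. They report only what shows in the picture. A call takes as long as a camera call.
- r.outline_of(thing, camera): "mask" (420x560 bool, what is visible of it) and "bbox" ([centre column, centre row, width, height] in pixels, round what is visible of it).
The state is a dict: "time": time; "joint_positions": joint angles; "joint_vel": joint speeds; "joint_torque": joint torques, N m; "ee_pos": TCP position; "eef_rot": TCP orientation; "ft_force": force on the tool from outside, world axes, zero at the start; "torque": the same for the moment, N m; "width": finger opening in m; "grip_force": force on a finger pad.
Only numpy, scipy, OpenCV 4.12 (cv2) and the standard library are available. Lean on these libraries where they do the work, as an engineer would, in place of code of your own. Each camera call takes 0.05 s, during which the arm holds its last target. There are 200 camera calls.

## Working session

There is one attempt and no reset: what is moved stays moved. The work goes in short steps, Python scripts to look and compute and a shell command to move; the robot and the scene stay as the last step left them, time stands still between calls to the robot, and variables do not carry over. Pictures are saved under pics/ and viewed, at most 10 in all, crops included, and the job is handed in when it is done.

```bash
mkdir -p pics; cat > h.py <<'E'
import numpy as np,cv2
from scipy.spatial.transform import Rotation as R
from bench import r
def cam(n,f=None):
    c=r.camera(n)
    if f: cv2.imwrite(f,c["img"][:,:,::-1])
    return c
def att(c):
    a=np.array(c["attitude"],float)
    return a if a.shape==(3,3) else R.from_quat(a).as_matrix()
def ray(c,u,v,z):
    d=att(c)@np.linalg.solve(np.array(c["camera_matrix"]),[u,v,1.]); o=np.array(c["xyz"])
    return o+d*(z-o[2])/d[2]
def proj(c,p):
    q=np.array(c["camera_matrix"])@att(c).T@(np.array(p)-c["xyz"]); return q[:2]/q[2]
E
python3 - <<'E'
from h import *
np.set_printoptions(precision=4,suppress=True)
for n in("top","scene"):
    c=cam(n,f"pics/{n}0.png"); print(n,c["xyz"],c["attitude"],np.array(c["camera_matrix"]).tolist())
    for t,z in(("battery_box",.06),("battery_box_pad",.066),("battery_box_hatch",.06),("fuse_box",.06),("fuse_box_pad",.066),("compass",.01),("jumper_plug",.01),("brass_mass",.01),("core_bar",.02)):
        for o in r.outline_of(t,n)[:2]:
            m=np.argwhere(o["mask"]).mean(0)[::-1]; print(t,round(o["score"],2),np.array(o["bbox"]),m,ray(c,*m,z))
s=r.read_state();print(s)
E
```

```text
top [0.1552 0.022  1.7192] [ 0.7096 -0.6956  0.0784 -0.0804] [[483.48461414108317, 0.0, 281.3128123427009], [0.0, 483.48461414108317, 203.6710227979239], [0.0, 0.0, 1.0]]
battery_box 0.9 [223.5 196.6  38.   36.6] [223.7247 195.3685] [0.5609 0.2347 0.06  ]
battery_box_pad 0.7 [223.6 197.6  23.1  26.1] [222.8681 195.2471] [0.5598 0.2369 0.066 ]
battery_box_hatch 0.75 [221.9 195.7  24.7  24.8] [223.0513 194.988 ] [0.5622 0.2371 0.06  ]
fuse_box 0.65 [390.9 229.1  38.1  42.9] [392.2554 226.5245] [ 0.4608 -0.3574  0.06  ]
fuse_box_pad 0.76 [395.2 227.6  15.1  23.9] [394.1388 226.3132] [ 0.4606 -0.3625  0.066 ]
compass 0.43 [350.1 253.8   9.8  14. ] [347.9408 253.6447] [ 0.3693 -0.2088  0.01  ]
jumper_plug 0.48 [165.9 219.8   7.2   4.3] [168.1471 217.5588] [0.4868 0.4375 0.01  ]
brass_mass 0.53 [401.2 188.9   5.4   8.3] [400.3929 186.1786] [ 0.6205 -0.4032  0.01  ]
core_bar 0.45 [226.7 162.2  15.3   8.9] [226.3182 162.7121] [0.6944 0.236  0.02  ]
scene [-0.0203  0.8817  0.556 ] [-0.2413  0.8108 -0.512   0.1494] [[406.4243412697921, 0.0, 273.984035434769], [0.0, 406.4243412697921, 202.88663
[... 812 characters left out ...]
jumper_plug 0.53 [180.6 312.   16.3  12.6] [178.2897 311.3724] [0.4853 0.4486 0.01  ]
core_bar 0.68 [177.8 235.9  18.9  18.3] [174.8466 237.1111] [0.6904 0.2543 0.02  ]
{'time': 1.0, 'joint_positions': array([ 1.2324,  0.3322, -0.0647,  1.4601,  0.0216,  1.3499, -0.0885]), 'joint_vel': array([-0.0002,  0.0006, -0.0018,  0.0012,  0.0006,  0.0004, -0.0006]), 'joint_torque': array([  0.0001, -62.3054,   0.0253, -39.0118,  -0.0611,   0.0317,
        -0.    ]), 'ee_pos': array([ 0.1941, -0.5941,  0.2336]), 'eef_rot': array([0.9876, 0.1572, 0.    , 0.0001]), 'ft_force': array([ 0.0735, -0.1072, -0.7451]), 'torque': array([-0.0007, -0.0383,  0.0647]), 'grip_force': 0.0, 'width': 0.0872517920866372}
```

```bash
python3 - <<'E'
import cv2,numpy as np
a=cv2.imread("pics/top0.png");b=cv2.imread("pics/scene0.png")
A=cv2.resize(a[160:240,180:260],(400,400),interpolation=cv2.INTER_CUBIC)
B=cv2.resize(b[200:280,174:254],(400,400),interpolation=cv2.INTER_CUBIC)
cv2.imwrite("pics/crop0.png",np.hstack([A,B]))
E
```

```text
(no output)
```

View pics/crop0.png

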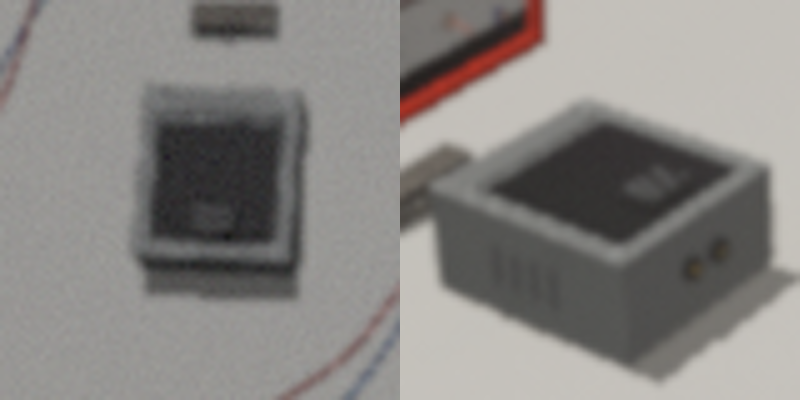

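View pics/scene0.png

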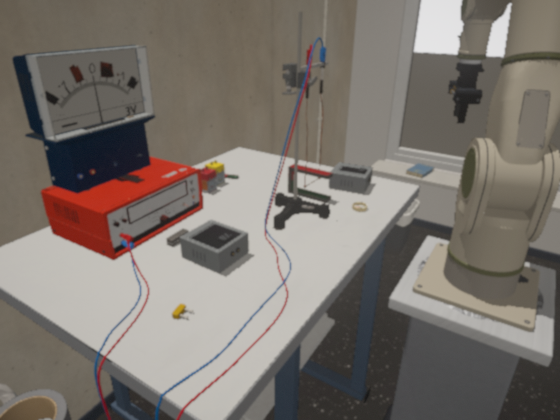

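View pics/top0.png

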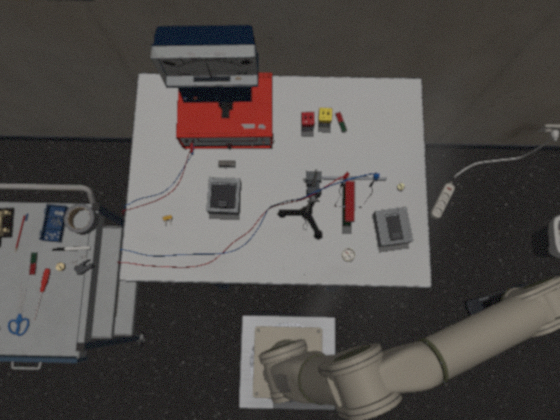

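```bash
python3 - <<'E'
from h import *
np.set_printoptions(precision=4,suppress=True)
T=cam("top");S=cam("scene")
print("pad",ray(T,222.4,203,.066),ray(S,225,236.6,.066))
# fit box pose: top corners of the box top (z=.06) and hatch centre, scene
sc=lambda x,y:(x/5+174-80,y/5+200); tc=lambda x,y:(x/5+180,y/5+160)
for n,p in dict(fl=(622,262),bl=(435,185),fr=(768,165),br=(588,100)).items():print("S",n,ray(S,*sc(*p),.06))
for n,p in dict(fl=(140,258),bl=(147,90),fr=(297,262),br=(302,92)).items():print("T",n,ray(T,*tc(*p),.06))
for n,p in dict(hfl=(152,240),hbl=(160,124),hfr=(275,242),hbr=(280,122)).items():print("T",n,ray(T,*tc(*p),.06))
print("tripod",ray(S,300,222,.0), ray(S,277,222,0),ray(S,328,212,0))
E
```

```text
pad [0.5317 0.2372 0.066 ] [0.5318 0.2408 0.066 ]
S fl [0.5062 0.2959 0.06  ]
S bl [0.6254 0.2926 0.06  ]
S fr [0.5035 0.1889 0.06  ]
S br [0.6216 0.1857 0.06  ]
T fl [0.5012 0.2871 0.06  ]
T bl [0.6236 0.2887 0.06  ]
T fr [0.5005 0.1768 0.06  ]
T br [0.6243 0.1781 0.06  ]
T hfl [0.5143 0.2793 0.06  ]
T hbl [0.5987 0.2781 0.06  ]
T hfr [0.5145 0.1929 0.06  ]
T hbr [0.6018 0.1929 0.06  ]
tripod [ 0.4784 -0.0299  0.    ] [0.5338 0.0068 0.    ] [ 0.4393 -0.1327  0.    ]
```

The pad is at about (0.531, 0.238), which both cameras agree on and which fits the box centre (0.563, 0.236) at yaw ≈ 0. In the top view the stand (rod near px 308,212) is between the start and the box, so I'll go around its front at x ≈ 0.4.

```bash
python3 -m pendant '[[0,0,0,0.105],[0,0,0,0.105],[0,0,0,0.106],[0.016,-0.031,0,0],[0.016,-0.031,0,0],[0.016,-0.031,0,0],[0.016,-0.031,0,0]]' 0; python3 -m pendant '[[0.016,-0.031,0,0],[0.016,-0.031,0,0],[0.016,-0.031,0,0],[0.016,-0.031,0,0],[0.016,-0.031,0,0],[0.016,-0.031,0,0],[0.016,-0.031,0,0],[0,0,0,0]]'
```

```text
time: 1.68
ee_pos: [0.2586, -0.4687, 0.2335]
eef_rot: [1.0, -0.0, -0.0, 0.0]
ft_force: [0.9, 0.2, -0.6]
width: 0.048
grip_force: 0.0
time: 2.35
ee_pos: [0.3735, -0.2472, 0.2341]
eef_rot: [1.0, 0.004, 0.001, -0.0]
ft_force: [0.6, -0.2, 0.6]
width: 0.0013
grip_force: 0.0
```

```bash
python3 -m pendant '[[0.005,-0.03,0,0],[0.005,-0.03,0,0],[0.005,-0.03,0,0],[0.005,-0.03,0,0],[0.005,-0.03,0,0],[0.005,-0.03,0,0],[0,-0.03,0,0],[0,-0.03,0,0]]'; python3 -m pendant '[[0,-0.03,0,0],[0,-0.03,0,0],[0,-0.03,0,0],[0,-0.03,0,0],[0,-0.03,0,0],[0.02,-0.03,0,0],[0.02,-0.03,0,0],[0,0,0,0]]'
```

```text
time: 3.02
ee_pos: [0.4002, -0.0118, 0.2337]
eef_rot: [1.0, -0.0, 0.0, 0.0]
ft_force: [0.3, -0.4, 0.6]
width: 0.0003
grip_force: 0.0
time: 3.68
ee_pos: [0.442, 0.2014, 0.2324]
eef_rot: [1.0, 0.001, -0.001, -0.003]
ft_force: [-1.1, -0.2, -0.4]
width: 0.0007
grip_force: 0.0
```

```bash
python3 -m pendant '[[0.03,-0.018,0,0],[0.03,-0.018,0,0],[0.029,0,0.03,0],[0,0,0.03,0],[0,0,0.03,0],[0,0,0.02,0],[0,0,0,0],[0,0,0,0]]'; python3 - <<'E'
from h import *
np.set_printoptions(precision=4,suppress=True)
p=r.read_state()["ee_pos"];print(p)
out=[]
for n in("top","scene"):
    c=cam(n); tip=np.array(p)-[0,0,.011]; print(n,proj(c,tip),proj(c,[.531,.238,.066]))
    u=proj(c,[.531,.238,.066]).astype(int); k=c["img"][u[1]-45:u[1]+35,u[0]-40:u[0]+40,::-1]; print(u)
    out.append(cv2.resize(k,(400,400),interpolation=cv2.INTER_CUBIC))
cv2.imwrite("pics/near.png",np.hstack(out))
E
```

```text
time: 4.35
ee_pos: [0.529, 0.2324, 0.1234]
eef_rot: [1.0, -0.0, -0.001, 0.0]
ft_force: [-0.1, -0.5, 0.2]
width: 0.0003
grip_force: 0.0
[0.529  0.2324 0.1234]
top [222.1676 200.7654] [222.1757 203.2012]
[222 203]
scene [227.271  218.2555] [225.9858 236.1975]
[225 236]
```

View pics/near.png

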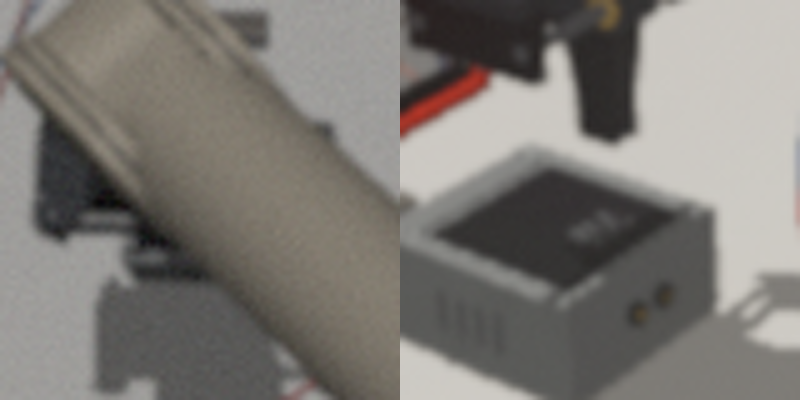

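The fingertip shows at scene px (227,218), as projected, above the pad at (225,237). I'll shift by 2 and 4 mm and lower to just above the pad.

```bash
python3 -m pendant '[[0.002,-0.004,0.02,0],[0,0,0.02,0],[0,0,0,0],[0,0,0,0]]'; python3 -m pendant '[[0,0,0.003,0],[0,0,0.003,0],[0,0,0,0],[0,0,0,0]]';python3 -m pendant '[[0,0,0.001,0],[0,0,0.001,0],[0,0,0,0],[0,0,0,0]]'
```

```text
time: 4.78
ee_pos: [0.5315, 0.2368, 0.0847]
eef_rot: [1.0, -0.0, 0.0, 0.0]
ft_force: [0.2, -0.4, -0.0]
width: 0.0004
grip_force: 0.0
time: 5.12
ee_pos: [0.5315, 0.2368, 0.0781]
eef_rot: [1.0, -0.0, 0.0, -0.0]
ft_force: [1.0, -0.2, -0.2]
width: 0.0002
grip_force: 0.0
time: 5.45
ee_pos: [0.5314, 0.2369, 0.0758]
eef_rot: [1.0, -0.0, 0.0, -0.0]
ft_force: [-0.0, 0.4, 2.7]
width: 0.0001
grip_force: 1.4
```

Contact at the expected height (2.7 N). I'll press on to the stop.

```bash
python3 -m pendant '[[0,0,0.0015,0],[0,0,0.0015,0],[0,0,0,0],[0,0,0,0]]'; python3 -m pendant '[[0,0,0.001,0],[0,0,0,0],[0,0,0,0]]';python3 -m pendant '[[0,0,0.0005,0],[0,0,0,0],[0,0,0,0]]'
```

```text
time: 5.78
ee_pos: [0.5312, 0.2369, 0.0727]
eef_rot: [1.0, -0.0, 0.0, 0.0]
ft_force: [-1.0, 0.2, 3.0]
width: 0.0006
grip_force: 1.5
time: 6.03
ee_pos: [0.5313, 0.237, 0.0722]
eef_rot: [1.0, -0.0, 0.0, 0.0]
ft_force: [-4.1, -1.5, 10.2]
width: 0.0005
grip_force: 5.1
time: 6.28
ee_pos: [0.5313, 0.237, 0.072]
eef_rot: [1.0, -0.0, 0.0, 0.0]
ft_force: [-4.0, -2.3, 12.2]
width: 0.0007
grip_force: 6.7
```

Force rises sharply, so that is the stop. Now I'll let go, rising straight and fast, then back away.

```bash
python3 -m pendant '[[0,0,-0.02,0],[0,0,-0.035,0],[0,0,-0.035,0],[-0.01,0,-0.035,0],[-0.03,0,-0.03,0],[-0.035,0,0,0],[-0.035,0,0,0],[-0.02,0,0,0]]'; python3 -m pendant '[[0,0.03,0,0],[0,0.03,0,0],[0,0.03,0,0],[0,0.03,0,0],[0,0.03,0,0],[0,0.03,0,0],[0,0,0,0],[0,0,0,0]]'; for i in 1 2 3; do python3 -m pendant '[[0,0,0,0],[0,0,0,0],[0,0,0,0],[0,0,0,0],[0,0,0,0],[0,0,0,0],[0,0,0,0],[0,0,0,0]]' | grep -E "time|pos|ft"; done
python3 - <<'E'
from h import *
out=[]
for n in("top","scene"):
    c=cam(n,f"pics/{n}1.png"); u=proj(c,[.56,.238,.066]).astype(int); k=c["img"][u[1]-50:u[1]+30,u[0]-40:u[0]+40,::-1]; print(u, proj(c,[.582,.237,.145]))
    out.append(cv2.resize(k,(400,400),interpolation=cv2.INTER_CUBIC))
cv2.imwrite("pics/open.png",np.hstack(out))
E
```

```text
time: 6.95
ee_pos: [0.3988, 0.2374, 0.225]
eef_rot: [1.0, 0.001, -0.0, 0.001]
ft_force: [-0.4, -0.5, 0.6]
width: 0.0004
grip_force: 0.0
time: 7.62
ee_pos: [0.4017, 0.0555, 0.2253]
eef_rot: [1.0, -0.002, 0.0, 0.0]
ft_force: [-0.1, 1.4, 0.2]
width: 0.0007
grip_force: 0.0
time: 8.28
ee_pos: [0.4018, 0.0569, 0.2255]
ft_force: [-0.1, 0.4, 0.0]
time: 8.95
ee_pos: [0.4018, 0.0569, 0.2255]
ft_force: [-0.2, 0.1, -0.2]
time: 9.62
ee_pos: [0.4017, 0.0569, 0.2255]
ft_force: [0.2, 0.4, -0.3]
[222 195] [220.38024284 183.227258  ]
[216 232] [207.86199988 201.03688893]
```

View pics/open.png

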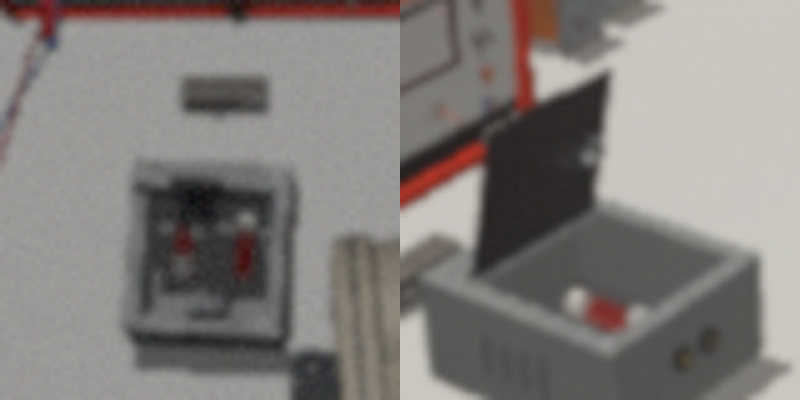

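The hatch is nearly upright: the middle of its edge is at scene px (206,202), against (208,201) predicted for fully open. It would have reached its stop at about 8.1 s, so I'll watch two more seconds, compare, and hand in.

```bash
for i in 1 2 3 4; do python3 -m pendant '[[0,0,0,0],[0,0,0,0],[0,0,0,0],[0,0,0,0],[0,0,0,0],[0,0,0,0],[0,0,0,0],[0,0,0,0]]' | grep -E "time"; done
python3 - <<'E'
from h import *
a=cv2.imread("pics/scene1.png").astype(int); b=cam("scene","pics/scene2.png")["img"][:,:,::-1].astype(int)
d=cv2.blur(np.abs(a-b).max(2).astype(np.float32),(3,3)); print("box-region diff",d[175:285,170:260].max(), "all",d.max())
o=cv2.imread("pics/scene0.png").astype(int); e=cv2.blur(np.abs(o-b).max(2).astype(np.float32),(3,3))
print("fuse",e[160:195,325:378].max(),"plug",e[300:325,165:200].max(),"compass",e[200:214,350:370].max())
E
```

```text
time: 10.38
time: 11.05
time: 11.72
time: 12.38
box-region diff 6.2222223 all 6.2222223
fuse 6.7777777 plug 7.0 compass 6.5555553
```

View pics/scene2.png

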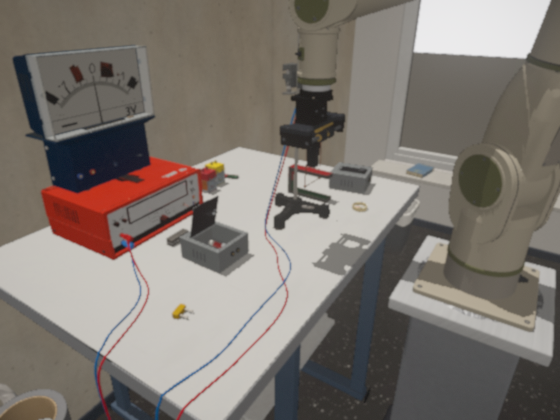

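The hatch stands open and still at px (205,215). The fuse box at (351,178) and the small things in view have not moved, and the arm is clear.

```bash
python3 -c "
from bench import r
print(r.close_job())"
```

```text
the job is handed in; nothing more can be done
None
```

The battery box is open: one press on the pad to its stop released the hatch, it stood fully open and still for over two seconds, the camera showed the fuse box unmoved and still shut, and the job is handed in.

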